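# Hang the nut driver back on its spring hook

### The arm

A 6-joint arm with a two-finger parallel gripper is mounted at the origin on the work surface. World frame = base frame: x ahead of the robot, y to its left, z up, the work surface at z = 0. Lengths are in mm, angles in rad, forces in N, time in s.
With the tool pointing down it reaches from about 275 to 750 mm from the base axis. Payload 10.2 kg.
Tool frame: the origin (TCP) lies midway between the tips of the shut fingers; the grasp point (between the pads) lies 19 mm behind it; z points along the fingers, y is the line along which they close (so a half turn about z gives the same grasp; the last joint's range is limited). The gripper opens to 85 mm and grips with 20 to 120 N. Pads are 22 mm wide; open, the fingers measure 114 mm over their backs; the gripper's body (76 mm by 85 mm) begins 54 mm behind the grasp point. The pads swing forward as they close: fully open they stand 13 mm farther back than shut.
Start: joints at [-1.539, 0.313, 1.498, -0, 1.331, -0.223], TCP at [132.314, -508.059, 231.294] pointing down, gripper open.
Joint ranges: [-2.94, 2.94], [-0.97, 2.17], [0.19, 2.56], [-1.23, 4.37], [0.02, 3.11], [-2.88, 2.88]. Speed limits (rad/s): [2.39, 2.39, 3.01, 3.14, 3.14, 3.14].

### API

Orientations are given as a unit quaternion [w, x, y, z].
In Python, from rig import ctrl gives the robot as it stands.
- The arm moves only by the tool send_rows, never from a script. Its argument "targets" is a list of rows, each an object with "offset": the shift along the world's x, y, z in cm, a list of three; "spin": the turn about the world's z in rad. A call has 1 to 8 rows; each row is the pose to reach, as a shift and turn from the pose commanded when the call began; what a row does not reach only later rows make up. A row lasts 1/12 s, in which the tool goes at most 41.7 mm and 7.16 degrees, less where a joint would pass 70% of its speed; a pose out of reach is approached as far as the arm can. A call with a gripper value outside its range is refused whole. "grip" is the opening, from 0 (shut) to 1 (fully open), set as the call begins (left out, the last holds). The fingers move at their own pace and stop on an object; "squeeze" is the grip in N (left out, the last holds). Time passes only in rows, so rows that repeat a pose let the fingers close. It gives the time, the measured TCP pose, the force, the opening and the grip force at its end, in the units of the state.
- ctrl.sense(): the state, without advancing time (a new reading comes with each control period).
- ctrl.capture(name): name is "side" or "top" or "wrist"; returns (picture, depth): 480x640x3 uint8, red, green, blue; 480x640 float32, mm along the optical axis (not along the pixel's ray), 0 where there is no reading.
- ctrl.calibration(name): a dict with "fx", "fy", "cx", "cy" (pixels), "view" (4x4, takes a point from world to camera coordinates); the wrist camera has in their place "mount" (4x4, takes a point from camera to tool coordinates, whose origin is the TCP and whose axes are the flange's). Camera axes: x right, y down, z forward; pixel columns grow to the right and rows downward; lengths in mm; the calibration is good to about 2 mm. A picture is of the moment at which its call begins: read the wrist's pose just before it. calibration takes no time and is no camera call.
- ctrl.finish_job(): hands the job in; it is judged then, once.
Trained networks look in the newest picture that a camera, given by its name, has taken for a name from the list of things; names that differ only in an ending like _2 or _b are one class to them, and where a whole thing is asked for, a point or a joint stands for the part that bears it (a point fixed in the world has none). Each returns a list of dicts, best first, with "conf" (0 to 1); they miss things now and then, are a little off and sometimes report something else, mostly with a low value. They report only what shows in the picture. A call takes as long as a camera call. They do not tell look-alikes from the thing itself.
- ctrl.search_frame(camera, query): "box" ([left, top, right, bottom] in pixels, round what is visible of it).
- ctrl.place_of(camera, query): "uv" ([column, row] in pixels: a listed point, or the origin of a listed thing).
The state is a dict: "time_s": time; "joints": joint angles; "dq": joint speeds; "tau": joint torques, N m; "eef_pos": TCP position; "ee_rot": TCP orientation; "force": force on the tool from outside, world axes, zero at the start; "wrist_torque": the same for the moment, N m; "grip_width": opening from 0.0 (shut) to 1.0 (fully open); "grip_force": force on a finger pad.
Only numpy, scipy, OpenCV 4.12 (cv2) and the standard library are available. Lean on these libraries where they do the work, as an engineer would, in place of code of your own. Each camera call takes 0.05 s, during which the arm holds its last target. There are 200 camera calls.

### The job

Put the nut driver away: draw it straight up out of the black bench block and hang it on the free spring hook of the tool rack, shank upright between the two wires and pushed in past their narrow throat until it is fully home, then let it down until the handle's shoulder rests on the wires, and let go. The hook's fork may sit up to a centimetre off the middle of its back plate, so feel your way in and do not force or bend the wires (keep well under 12 N on the hook), and do not knock the screwdrivers hanging either side.

Things in the scene. Friction and masses are not known exactly. Their poses are not given: they have to be found in the camera images.
- nut_driver: Hex nut driver, about 0.1 kg, upright in the block at the start. Black round handle 85 mm high: 21 mm diameter at the flat shoulder (its underside), 24 mm from 10 to 75 mm above. Below it a plain steel shank, 8 mm in diameter and 120 mm long. Origin: centre of the shoulder, where the shank begins; z up along the handle. Round: yaw does not matter. It balances just below the shoulder.
- nut_grip (a point): Middle of the nut driver's handle, 45 mm above the shoulder, where it is 24 mm thick: a good place to grip.
- nut_tip (a point): Lower end of the nut driver, 120 mm below the shoulder. The last 20 mm are a socket 11 mm in diameter.
- hook: The free hook, between two occupied ones (any of the three middle places). Origin: rail face, middle of the hook's dark 42 mm back plate, at the height of the wires' centre line (160 mm). x points from the mouth level into the rail (tools go in along +x), y along the rail, z up. Its fork, two level spring wires 5 mm thick, sits up to 10 mm to either side in y: not measured, to be felt or seen.
- hook_mouth (a point): 42 mm before the rail, mid plate (not mid fork). The wires' ends are bent out to both sides as lips, almost square across (outer ends 2 mm farther out), 32 mm over all, tips turned up to 10.5 mm above the centre line. A shank axis gets to 35 mm before the rail when it meets the throat, but 38 (near the middle) to 41 mm (outer end) when it butts on a lip: too far to one side.
- hook_throat (a point): 32 mm before the rail, at the middle of the plate. The throat's clear gap is 6.4 mm, so the wires must spring apart (each about 11 N per mm there) to let the 8 mm shank by: 4 to 7 N of push when centred within 1 mm or so. More than 12 N on the hook bends it. Behind, the gap widens to 10 mm from 24 mm before the rail to the end stop.
- hook_home (a point): Where the shoulder's centre rests when hung, if the fork were centred: 22 mm before the rail, the shank against the fork's solid end stop, the shoulder on the tops of the wires (2.5 mm above their centre line). Rail and back plates end 15 mm above the wires' centre line; nothing of the rack but the tools is higher.
- block: Black plastic bench block, fixed, 60 x 120 x 50 mm high. Origin: centre of its underside; x, y along its 60 and 120 mm sides. The nut driver stands loosely in a hole 13 mm wide and 40 mm deep at (0, -30) mm, its shoulder about 130 mm above the bench; the other holes are empty.
- rack: Steel bench rack, fixed: foot plate 110 x 270 x 8 mm, two posts 244 mm apart, a cross rail along its y axis (30 mm high, centre 160 mm above the bench, front face 2 mm before the origin). Five hooks 46 mm apart (y -92 to 92 mm) stand out 37 mm from the rail towards its -x. Origin: middle of the rail, at bench height.
- driver_a: Black slotted screwdriver, at the rack's -y end: a bystander hanging in its own hook. Round handle 75 mm high, at most 26 mm in diameter; 8 mm steel shank 105 mm long. Origin: centre of the handle's underside; z up along the handle. Not to be knocked.
- driver_b: Slim grey cross-point screwdriver, in one of the three middle places: a bystander hanging in its own hook. Round handle 85 mm high, at most 23 mm in diameter; 8 mm steel shank 95 mm long. Origin: centre of the handle's underside; z up along the handle. Not to be knocked.
- driver_c: Stubby black slotted screwdriver, in one of the three middle places: a bystander hanging in its own hook. Round handle 52 mm high, at most 27 mm in diameter; 8 mm steel shank 80 mm long. Origin: centre of the handle's underside; z up along the handle. Not to be knocked.
- driver_d: Grey cross-point screwdriver, at the rack's +y end: a bystander hanging in its own hook. Round handle 75 mm high, at most 26 mm in diameter; 8 mm steel shank 110 mm long. Origin: centre of the handle's underside; z up along the handle. Not to be knocked.
Not all that is in view belongs to the job. Leave any blue or turquoise look-alike of the nut_driver alone.

How it is judged (in metres and radians):
On the way, in this order (a step that is already met when the one before it is completed fails the run):
1. the nut driver has been drawn clear of the block (z of nut_driver in the frame of block above 0.172 m), for 0.1 s.
2. its shank is home between the wires, behind the throat (x of nut_driver in the frame of hook between -0.029 and -0.017 m and y of nut_driver in the frame of hook between -0.013 and 0.013 m and z of nut_driver in the frame of hook between -0.002 and 0.04 m), for 0.2 s.
At the end, for the whole second after the job is handed in: The nut driver hangs released and still on the free hook: axis 17 to 29 mm before the rail face and within 13 mm of the hook's middle, shoulder -1 to 4.5 mm above the wires' centre line, upright within 0.1 rad; screwdrivers within 8 mm of their starts (x of nut_driver in the frame of hook between -0.029 and -0.017 m and y of nut_driver in the frame of hook between -0.013 and 0.013 m and z of nut_driver in the frame of hook between -0.001 and 0.0045 m and angle between nut_driver's own z axis and vertical below 0.1 rad and linear speed of nut_driver below 0.02 m/s and distance of each of driver_a, driver_b, driver_c, driver_d from where it was at the start of the episode below 0.008 m); the robot touches nothing.
It fails at once if the hook is forced: more than 12 N on it from the nut driver or the gripper (contact force between any of nut_driver, the arm, the fingers and hook above 12 N).
It fails at once if a hanging screwdriver is knocked (over 4 N, shifted over 8 mm or tipped over 0.2 rad) (contact force between any of nut_driver, the arm, the fingers and driver_a above 4 N or distance of any of driver_a, driver_b, driver_c, driver_d from where it was at the start of the episode above 0.008 m or angle between any of driver_a, driver_b, driver_c, driver_d's own z axis and vertical above 0.2 rad or contact force between any of nut_driver, the arm, the fingers and driver_b above 4 N or contact force between any of nut_driver, the arm, the fingers and driver_c above 4 N or contact force between any of nut_driver, the arm, the fingers and driver_d above 4 N).
It also fails if it takes over 61 s, if anything falls off the work surface, if the arm or the gripper's body presses on something with over 40 N, if the wrist force passes 120 N, or if a joint passes its speed limit or range.

## Working session

There is one attempt and no reset: what is moved stays moved. The work goes in short steps, Python scripts to look and compute and a tool call to move; the robot and the scene stay as the last step left them, time stands still between calls to the robot, and variables do not carry over. Pictures are saved under pics/ and viewed, at most 10 in all, crops included, and the job is handed in when it is done.

Besides the shell and the picture viewer there is one more tool, called after "Emit:" by a JSON object that holds its "method" and its "body". send_rows: Moves the arm, as the interface text tells. Its arguments: {"type":"object","properties":{"targets":{"type":"array"},"grip":{"type":"number"},"squeeze":{"type":"number"}},"required":["targets"]}

```bash
mkdir -p pics
cat > h.py <<'E'
import numpy as np, cv2
from rig import ctrl
from scipy.spatial.transform import Rotation as R
def save(n,im): cv2.imwrite(f'pics/{n}.png',cv2.cvtColor(im,cv2.COLOR_RGB2BGR))
def cam2world(name,st=None):
    c=ctrl.calibration(name)
    if 'view' in c: return c,np.linalg.inv(np.array(c['view']))
    q=np.array(st['ee_rot']);T=np.eye(4);T[:3,:3]=R.from_quat(q[[1,2,3,0]]).as_matrix();T[:3,3]=st['eef_pos']
    return c,T@np.array(c['mount'])
def pt(c,M,u,v,d):
    return (M@np.array([(u-c['cx'])/c['fx']*d,(v-c['cy'])/c['fy']*d,d,1]))[:3]
def ray_z(c,M,u,v,z):
    o=M[:3,3];r=M[:3,:3]@np.array([(u-c['cx'])/c['fx'],(v-c['cy'])/c['fy'],1]);return o+r*(z-o[2])/r[2]
def ray_pl(c,M,u,v,p,n):
    o=M[:3,3];r=M[:3,:3]@np.array([(u-c['cx'])/c['fx'],(v-c['cy'])/c['fy'],1]);return o+r*np.dot(p-o,n)/np.dot(r,n)
E
python3 - <<'E'
from h import *
s=ctrl.sense();print(s['time_s'],s['eef_pos'],s['ee_rot'],s['force'])
for n in ['top','side']:
    im,d=ctrl.capture(n);save(n+'0',im);np.save(n+'0d.npy',d)
    c,M=cam2world(n);print(n,c['fx'],M.round(2).tolist())
    for q in ['nut_driver','nut_grip','hook','hook_mouth','block','rack','driver_a','driver_b','driver_c','driver_d']:
        print(q,[(np.round(r['uv']).tolist(),round(r['conf'],2),round(float(d[int(min(479,r['uv'][1])),int(min(639,r['uv'][0]))]))) for r in ctrl.place_of(n,q)[:3]])
E
```

```text
0.0 [ 132.30544397 -507.78101241  230.73495948] [-6.50623563e-04  9.91894428e-01  1.27063046e-01  5.78994014e-05] [-0.35608863 -0.1556533  -0.1520297 ]
top 470.9142601061307 [[0.07, -0.97, 0.21, 330.48], [-1.0, -0.07, 0.02, 35.24], [-0.0, -0.21, -0.98, 821.19], [0.0, 0.0, 0.0, 1.0]]
nut_driver [([224.0, 203.0], 0.84, 682), ([158.0, 315.0], 0.78, 653), ([213.0, 305.0], 0.57, 640)]
nut_grip [([175.0, 249.0], 0.91, 627), ([208.0, 305.0], 0.82, 621), ([148.0, 315.0], 0.64, 612)]
hook [([469.0, 205.0], 0.94, 672), ([204.0, 269.0], 0.43, 776)]
hook_mouth [([476.0, 231.0], 0.66, 833)]
block [([190.0, 265.0], 0.63, 779)]
rack [([441.0, 226.0], 0.76, 651)]
driver_a [([406.0, 226.0], 0.94, 633), ([533.0, 207.0], 0.93, 658), ([442.0, 224.0], 0.89, 637)]
driver_b [([406.0, 226.0], 0.94, 633), ([533.0, 207.0], 0.93, 658), ([442.0, 224.0], 0.89, 637)]
driver_c [([406.0, 226.0], 0.94, 633), ([533.0, 207.0], 0.93, 658), ([442.0, 224.0], 0.89, 637)]
driver_d [([406.0, 226.0], 0.94, 633), ([533.0, 207.0], 0.93, 658), ([442.0, 224.0], 0.89, 637)]
side 471.41465948792234 [[-0.91, -0.3, 0.28, 264.84], [-0.41, 0.64, -0.65, 562.06], [0.01, -0.71, -0.71, 692.2], [0.0, 0.0, 0.0, 1.0]]
nut_driver [([347.0, 399.0], 0.77, 587), ([352.0, 347.0], 0.73, 650), ([286.0, 353.0], 0.66, 629)]
nut_grip [([256.0, 290.0], 0.87, 657), ([355.0, 329.0], 0.86, 617), ([351.0, 381.0], 0.79, 554)]
hook []
hook_mouth [([360.0, 161.0], 0.52, 1189)]
block [([286.0, 414.0], 0.87, 668), ([335.0, 220.0], 0.52, 1022)]
rack [([334.0, 224.0], 0.82, 1012)]
driver_a [([342.0, 187.0], 0.83, 834), ([358.0, 135.0], 0.77, 919), ([353.0, 147.0], 0.77, 932)]
driver_b [([342.0, 187.0], 0.83, 834), ([358.0, 135.0], 0.77, 919), ([353.0, 147.0], 0.77, 932)]
driver_c [([342.0, 187.0], 0.83, 834), ([358.0, 135.0], 0.77, 919), ([353.0, 147.0], 0.77, 932)]
driver_d [([342.0, 187.0], 0.83, 834), ([358.0, 135.0], 0.77, 919), ([353.0, 147.0], 0.77, 932)]
```

View pics/top0.png

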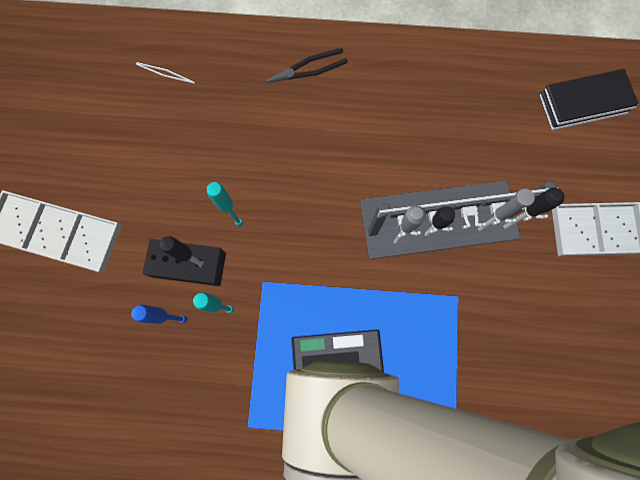

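View pics/side0.png

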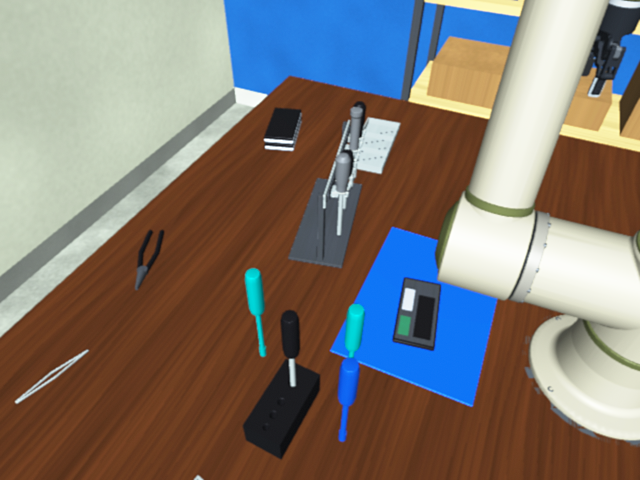

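The top view shows the black nut driver in the block at about (168,243)–(200,262), with the turquoise and blue look-alikes around it. The rack's free hook is at about (470,213), in the middle place. Its neighbours are c (443,217) and b (515,205), and the mouths face the robot (−x).

Run:
```python
from h import *
def cloud(n,x0,x1,y0,y1):
    d=np.load(n+'0d.npy');c,M=cam2world(n)
    v,u=np.mgrid[y0:y1,x0:x1];dd=d[y0:y1,x0:x1];ok=dd>0
    P=np.stack([(u-c['cx'])/c['fx']*dd,(v-c['cy'])/c['fy']*dd,dd,np.ones_like(dd)],-1)[ok]@M.T
    return P[:,:3]
P=cloud('top',140,230,230,275)
for a,b in[(209,225),(190,205),(150,180),(80,120)]:
    Q=P[(P[:,2]>a)&(P[:,2]<b)];print(a,len(Q),Q.mean(0).round(1) if len(Q) else'', np.ptp(Q,axis=0).round(1) if len(Q) else '')
Q=P[(P[:,2]>46)&(P[:,2]<54)];print('block',cv2.minAreaRect(Q[:,:2].astype(np.float32)),P[:,2].max())
S=cloud('side',270,310,300,400)
for a,b in[(205,225),(190,205),(150,180),(80,120)]:
    Q=S[(S[:,2]>a)&(S[:,2]<b)];print('side',a,len(Q),Q.mean(0).round(1) if len(Q) else'')
c,M=cam2world('top');c2,M2=cam2world('side')
print('shoulder',ray_z(c,M,190,258,130),ray_z(c2,M2,286,353,130),'grip',ray_z(c,M,175,249,175))
P=cloud('top',355,570,170,262)
Q=P[(P[:,2]>2)&(P[:,2]<14)];print('foot',cv2.minAreaRect(Q[:,:2].astype(np.float32)))
Q=P[(P[:,2]>170)&(P[:,2]<180)];print('rail',len(Q),cv2.fitLine(Q[:,:2].astype(np.float32),cv2.DIST_HUBER,0,.01,.01).ravel(),cv2.minAreaRect(Q[:,:2].astype(np.float32)))
print('hook',ray_z(c,M,469,205,160),'mouth',ray_z(c,M,476,231,160))
im=cv2.imread('pics/top0.png')[165:265,350:575];cv2.imwrite('pics/crop.png',cv2.resize(im,None,fx=3.5,fy=3.5,interpolation=cv2.INTER_CUBIC))
```

```text
209 219 [436.5 250.7 214.2] [21.1 21.3  8.9]
190 64 [433.4 244.  197.7] [22.3 13.  14. ]
150 121 [433.3 244.1 165.5] [22.  17.4 29.6]
80 32 [435.8 249.6  95.3] [ 7.   5.6 29.7]
block ((438.84405517578125, 282.4552917480469), (121.32035827636719, 60.06138610839844), 86.88970184326172) 218.22308507151683
side 205 270 [436.1 255.6 212.6]
side 190 126 [434.1 260.6 197.6]
side 150 228 [433.6 260.3 165.1]
side 80 84 [436.6 255.2  99.8]
shoulder [431.60178221 243.51839467 130.        ] [443.55871764 256.08088773 130.        ] grip [436.10954549 252.59636526 175.        ]
foot ((565.1663208007812, -196.87255859375), (169.17420959472656, 390.42913818359375), 4.305823802947998)
rail 997 [ 2.0251849e-01 -9.7927845e-01  5.3418359e+02 -1.4192484e+02] ((525.21484375, -158.32720947265625), (50.971961975097656, 259.7237243652344), 11.76589298248291)
hook [ 534.93382205 -160.47343859  160.        ] mouth [ 496.7816638  -170.85573282  160.        ]
```

View pics/crop.png

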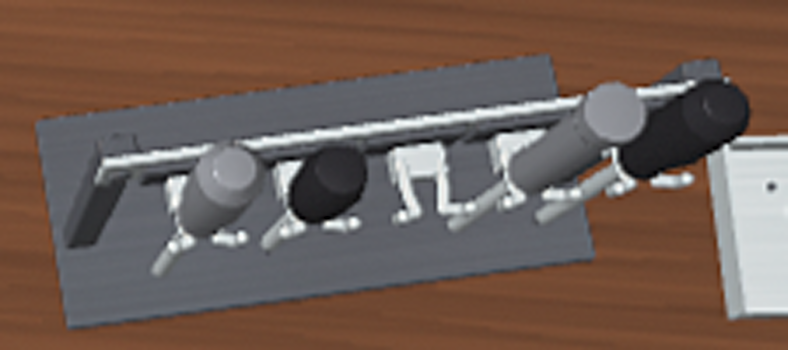

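The wires of the free fork show clearly. The nut driver axis is at about (437,253), which agrees with the block hole. The rail lies at 0.204 rad yaw, with the hook near (535,−160). I'll go above the hook first for a close look, fingers closing along the rack's x.

Emit:
{"method": "send_rows", "body": {"targets": [{"offset": [33,33,12],"spin": 1.52},{"offset": [33,33,12],"spin": 1.52},{"offset": [33,33,12],"spin": 1.52},{"offset": [33,33,12],"spin": 1.52},{"offset": [33,33,12],"spin": 1.52},{"offset": [33,33,12],"spin": 1.52},{"offset": [33,33,12],"spin": 1.52},{"offset": [33,33,12],"spin": 1.52}], "grip": 0.6}}

```text
time_s: 1.77
eef_pos: [361.6, -278.0, 315.1]
ee_rot: [0.0, 0.808, 0.589, 0.0]
force: [0.1, -0.3, 0.0]
grip_width: 0.6
grip_force: 0.0
```

Run:
```python
from h import *
s=ctrl.sense();print(s['time_s'],s['eef_pos'],s['ee_rot']);print(np.round(ctrl.calibration('wrist')['mount'],2).tolist())
c,M=cam2world('top');d=np.load('top0d.npy')
for u,v in[(213,187),(202,299),(140,313)]:print(pt(c,M,u,v,d[v,u]).round())
```

```text
1.7667 [ 361.58361467 -278.0472208   315.06084449] [2.88431558e-04 8.07797735e-01 5.89459698e-01 4.63453504e-06]
[[-0.0, -0.95, -0.32, 82.9], [1.0, -0.0, 0.0, 0.2], [-0.0, -0.32, 0.95, -144.3], [0.0, 0.0, 0.0, 1.0]]
[520. 202. 208.]
[368. 198. 206.]
[344. 276. 205.]
```

Emit:
{"method": "send_rows", "body": {"targets": [{"offset": [14.8,11.2,-2.5],"spin": 0.265},{"offset": [14.8,11.2,-2.5],"spin": 0.265},{"offset": [14.8,11.2,-2.5],"spin": 0.265},{"offset": [14.8,11.2,-2.5],"spin": 0.265},{"offset": [14.8,11.2,-2.5],"spin": 0.265},{"offset": [14.8,11.2,-2.5],"spin": 0.265}]}}

```text
time_s: 2.27
eef_pos: [510.7, -164.9, 288.1]
ee_rot: [-0.001, 0.723, 0.69, 0.0]
force: [-1.1, -0.5, 0.5]
grip_width: 0.598
grip_force: 0.0
```

Run:
```python
from h import *
s=ctrl.sense();print(s['time_s'],s['eef_pos'],s['ee_rot'],s['dq'])
im,d=ctrl.capture('wrist');save('w1',im);np.save('w1d.npy',d);np.save('w1s.npy',np.r_[s['eef_pos'],s['ee_rot']])
c,M=cam2world('wrist',s);print(c['fx'],c['cx'],c['cy'])
for q,z in[('hook',160),('hook_mouth',160),('hook_throat',160),('hook_home',162),('driver_b',162)]:
    print(q,[(np.round(r['uv']).tolist(),round(r['conf'],2),ray_z(c,M,*r['uv'],z).round(1)) for r in ctrl.place_of('wrist',q)[:4]])
```

```text
2.2667 [ 510.6828619  -164.92422797  288.05072198] [-9.21418431e-04  7.23419600e-01  6.90408000e-01  1.67815621e-04] [-0.07728598 -0.0480622   0.03798224 -0.02353751  0.00782882 -0.06405465]
333.1963980867411 319.215046610113 239.2840204609314
hook [([354.0, 220.0], 0.93, array([ 541.3, -157.9,  160. ]))]
hook_mouth [([306.0, 233.0], 0.95, array([ 499.5, -167.3,  160. ])), ([316.0, 229.0], 0.45, array([ 508.5, -164. ,  160. ]))]
hook_throat [([316.0, 227.0], 0.89, array([ 508.7, -162.3,  160. ]))]
hook_home [([327.0, 223.0], 0.76, array([ 517.8, -159. ,  162. ]))]
driver_b [([340.0, 277.0], 0.97, array([ 527.6, -209.6,  162. ])), ([298.0, 115.0], 0.92, array([499. , -72.5, 162. ])), ([312.0, 173.0], 0.77, array([ 507.3, -116.8,  162. ])), ([303.0, 232.0], 0.48, array([ 497.4, -166.1,  162. ]))]
```

View pics/w1.png

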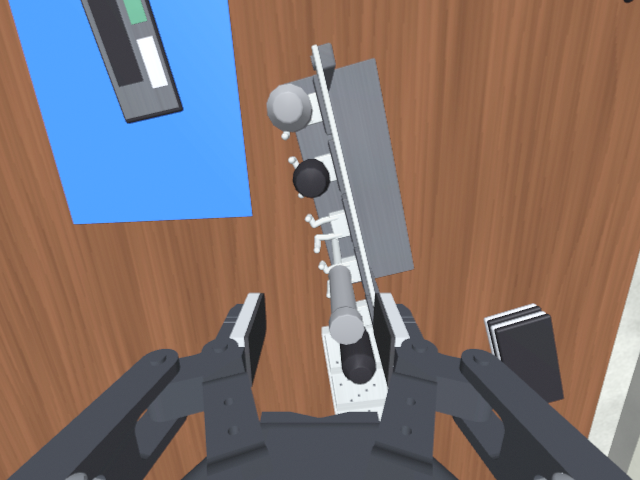

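The wrist view shows the free fork with its wires at about (312–340, 215–245), between black c (311,178) and grey b (340,280). The gripper still needs +0.25 rad of yaw. Next I'll go above the nut driver.

Emit:
{"method": "send_rows", "body": {"targets": [{"offset": [-2,14,0],"spin": 0.25},{"offset": [-7.4,41.8,0],"spin": 0.25},{"offset": [-7.4,41.8,0],"spin": 0.25},{"offset": [-7.4,41.8,0],"spin": 0.25},{"offset": [-7.4,41.8,0],"spin": 0.25},{"offset": [-7.4,41.8,0],"spin": 0.25},{"offset": [-7.4,41.8,0],"spin": 0.25},{"offset": [-7.4,41.8,0],"spin": 0.25}], "grip": 0.6}}

```text
time_s: 3.23
eef_pos: [450.0, 161.5, 289.9]
ee_rot: [0.0, 0.634, 0.773, 0.0]
force: [0.5, -0.2, 0.9]
grip_width: 0.597
grip_force: 0.0
```

Emit:
{"method": "send_rows", "body": {"targets": [{"offset": [0,14,0],"spin": 0},{"offset": [0,14,0],"spin": 0},{"offset": [0,14,0],"spin": 0},{"offset": [0,14,0],"spin": 0},{"offset": [0,14,0],"spin": 0},{"offset": [0,14,0],"spin": 0}]}}

```text
time_s: 3.73
eef_pos: [450.8, 300.2, 289.3]
ee_rot: [0.0, 0.633, 0.774, -0.0]
force: [0.0, -0.4, 0.5]
grip_width: 0.596
grip_force: 0.0
```

```bash
cat > look.py <<'E'
from h import *
import sys
s=ctrl.sense();q=s['ee_rot'];print(s['time_s'],np.round(s['eef_pos'],1),'yaw',2*np.arctan2(q[2],q[1])-np.pi/2,np.round(s['force'],2))
im,d=ctrl.capture('wrist');save(sys.argv[1],im);np.save(sys.argv[1]+'d.npy',d);np.save(sys.argv[1]+'s.npy',np.r_[s['eef_pos'],s['ee_rot']])
c,M=cam2world('wrist',s)
for a in sys.argv[2:]:
    n,z=a.split(':')
    print(n,[(np.round(r['uv'],1).tolist(),round(r['conf'],2),ray_z(c,M,*r['uv'],float(z)).round(1).tolist()) for r in ctrl.place_of('wrist',n)[:3]])
E
python3 look.py w2 nut_grip:175 nut_driver:130
python3 - <<'E'
from h import *
a=np.load('w2s.npy');s={'eef_pos':a[:3],'ee_rot':a[3:]};d=np.load('w2d.npy');c,M=cam2world('wrist',s)
v,u=np.mgrid[0:480,0:640];P=np.stack([(u-c['cx'])/c['fx']*d,(v-c['cy'])/c['fy']*d,d,np.ones_like(d)],-1)[d>0]@M.T
Q=P[(P[:,2]>205)&(P[:,2]<220)&(abs(P[:,0]-437)<40)&(abs(P[:,1]-253)<40)];print(len(Q),Q.mean(0),cv2.minAreaRect(Q[:,:2].astype(np.float32)))
E
```

```text
3.7333 [450.8 300.2 289.3] yaw 0.19936834890964406 [ 0.02 -0.42  0.49]
nut_grip [([292.3, 285.5], 0.91, [437.9, 250.2, 175.0]), ([212.5, 315.9], 0.82, [373.6, 206.9, 175.0]), ([370.3, 342.6], 0.7, [517.8, 207.2, 175.0])]
nut_driver [([218.7, 293.8], 0.89, [366.6, 203.5, 130.0]), ([293.6, 265.2], 0.71, [435.9, 249.5, 130.0]), ([209.2, 217.8], 0.68, [349.7, 281.6, 130.0])]
760 [438.39187775 255.16277211 213.9721176    1.        ] ((438.2434387207031, 253.52780151367188), (21.440731048583984, 21.389263153076172), 49.6072998046875)
```

Emit:
{"method": "send_rows", "body": {"targets": [{"offset": [-0.7,-2.5,0],"spin": 0},{"offset": [-1.3,-4.8,0],"spin": 0},{"offset": [-1.3,-4.8,0],"spin": 0},{"offset": [-1.3,-4.8,-3],"spin": 0},{"offset": [-1.3,-4.8,-7],"spin": 0},{"offset": [-1.3,-4.8,-10.5],"spin": 0},{"offset": [-1.3,-4.8,-13.3],"spin": 0},{"offset": [-1.3,-4.8,-13.3],"spin": 0}]}}

```text
time_s: 4.55
eef_pos: [435.6, 251.0, 151.8]
ee_rot: [-0.003, 0.634, 0.773, -0.004]
force: [-1.3, -0.6, -0.6]
grip_width: 0.597
grip_force: 0.0
```

Emit:
{"method": "send_rows", "body": {"targets": [{"offset": [0,0,0],"spin": 0},{"offset": [0,0,0],"spin": 0},{"offset": [0,0,0],"spin": 0},{"offset": [0,0,0],"spin": 0},{"offset": [0,0,0],"spin": 0},{"offset": [0,0,0],"spin": 0}], "grip": 0, "squeeze": 40}}

```text
time_s: 5.05
eef_pos: [438.6, 252.7, 158.6]
ee_rot: [0.001, 0.633, 0.774, 0.001]
force: [-2.5, -0.9, 7.6]
grip_width: 0.268
grip_force: 39.2
```

Emit:
{"method": "send_rows", "body": {"targets": [{"offset": [0,0,1],"spin": 0},{"offset": [0,0,2],"spin": 0},{"offset": [0,0,3.5],"spin": 0},{"offset": [0,0,5],"spin": 0},{"offset": [0,0,7],"spin": 0},{"offset": [0,0,9],"spin": 0},{"offset": [0,0,11],"spin": 0},{"offset": [0,0,13],"spin": 0}]}}

```text
time_s: 5.72
eef_pos: [437.8, 252.5, 288.9]
ee_rot: [0.001, 0.633, 0.774, 0.001]
force: [0.5, 0.5, -1.5]
grip_width: 0.269
grip_force: 39.4
```

Emit:
{"method": "send_rows", "body": {"targets": [{"offset": [0,0,3],"spin": 0},{"offset": [0,0,3],"spin": 0},{"offset": [0,0,3],"spin": 0},{"offset": [0,0,3],"spin": 0}]}}

```text
time_s: 6.05
eef_pos: [437.6, 252.4, 316.3]
ee_rot: [-0.0, 0.633, 0.774, -0.0]
force: [-0.2, 0.1, -1.7]
grip_width: 0.272
grip_force: 39.6
```

```bash
python3 look.py w3
python3 - <<'E'
from h import *
im,d=ctrl.capture('side');save('side3',im)
w=cv2.imread('pics/w3.png')
cv2.imwrite('pics/pair3.png',np.hstack([cv2.resize(w,(400,300)),cv2.resize(cv2.imread('pics/side3.png'),(400,300))]))
c,M=cam2world('side')
for q in['nut_driver','nut_grip','nut_tip']:print(q,[(np.round(r['uv']),round(r['conf'],2)) for r in ctrl.place_of('side',q)[:4]])
E
```

```text
6.05 [437.6 252.4 316.3] yaw 0.19895446993270682 [-0.17  0.12 -1.66]
nut_driver [(array([344., 397.]), 0.85), (array([351., 345.]), 0.75), (array([286., 280.]), 0.67), (array([257., 308.]), 0.6)]
nut_grip [(array([283., 248.]), 0.8), (array([351., 326.]), 0.7), (array([351., 376.]), 0.68), (array([254., 292.]), 0.67)]
nut_tip [(array([265., 352.]), 0.92), (array([343., 436.]), 0.55), (array([358., 135.]), 0.46)]
```

View pics/pair3.png

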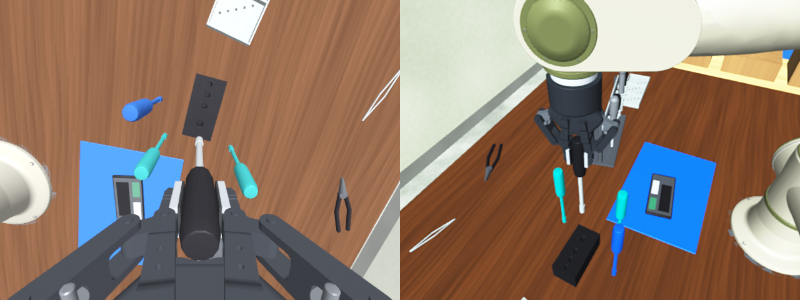

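The nut driver is held upright and clear of the block. Next I'll carry it to in front of the hook.

Emit:
{"method": "send_rows", "body": {"targets": [{"offset": [0,-3,0],"spin": 0},{"offset": [0,-7,0],"spin": 0},{"offset": [0,-11,0],"spin": 0},{"offset": [0,-15,0],"spin": 0},{"offset": [0,-19,0],"spin": 0},{"offset": [0,-23,0],"spin": 0},{"offset": [0,-27,0],"spin": 0},{"offset": [0,-31,0],"spin": 0}]}}

```text
time_s: 6.97
eef_pos: [437.2, -59.3, 316.2]
ee_rot: [-0.0, 0.633, 0.774, 0.0]
force: [0.7, 0.1, -1.1]
grip_width: 0.269
grip_force: 39.4
```

Emit:
{"method": "send_rows", "body": {"targets": [{"offset": [-0.8,-4,0],"spin": 0},{"offset": [-0.8,-8,0],"spin": 0},{"offset": [-0.8,-11,0],"spin": 0},{"offset": [-0.8,-12.6,0],"spin": 0},{"offset": [-0.8,-12.6,-3],"spin": 0},{"offset": [-0.8,-12.6,-6.5],"spin": 0},{"offset": [-0.8,-12.6,-9],"spin": 0},{"offset": [-0.8,-12.6,-10.8],"spin": 0}]}}

```text
time_s: 7.63
eef_pos: [428.9, -183.0, 205.6]
ee_rot: [-0.002, 0.633, 0.774, -0.0]
force: [0.1, 0.4, -1.8]
grip_width: 0.271
grip_force: 39.6
```

Emit:
{"method": "send_rows", "body": {"targets": [{"offset": [0,0,0],"spin": 0},{"offset": [0,0,0],"spin": 0},{"offset": [0,0,0],"spin": 0}]}}

```text
time_s: 7.88
eef_pos: [430.3, -183.9, 209.6]
ee_rot: [0.001, 0.633, 0.774, 0.0]
force: [0.7, -0.3, -0.8]
grip_width: 0.272
grip_force: 39.5
```

```bash
python3 look.py w4 hook:160 hook_mouth:160 hook_throat:160 hook_home:162 driver_a:162 nut_driver:178 nut_tip:58; python3 -c "
import cv2;im=cv2.imread('pics/w4.png')[60:360,190:590];cv2.imwrite('pics/w4c.png',cv2.resize(im,None,fx=2,fy=2,interpolation=cv2.INTER_CUBIC))"
```

```text
7.8833 [ 430.3 -183.9  209.6] yaw 0.19908817701340165 [ 0.68 -0.29 -0.78]
hook [([496.9, 259.4], 0.71, [539.5, -158.1, 160.0])]
hook_mouth [([431.4, 260.5], 0.71, [499.4, -166.8, 160.0])]
hook_throat [([448.5, 257.5], 0.88, [509.3, -162.8, 160.0]), ([316.9, 327.9], 0.5, [438.4, -229.0, 160.0])]
hook_home [([463.8, 259.9], 0.92, [518.2, -161.8, 162.0])]
driver_a [([488.2, 98.3], 0.91, [500.0, -70.9, 162.0]), ([474.8, 184.3], 0.87, [508.7, -115.8, 162.0]), ([455.1, 323.2], 0.77, [527.6, -206.3, 162.0])]
nut_driver [([317.1, 281.5], 0.86, [430.2, -186.5, 178.0]), ([456.1, 325.3], 0.67, [519.3, -198.9, 178.0]), ([472.7, 181.9], 0.36, [499.3, -113.7, 178.0])]
nut_tip [([320.9, 222.5], 0.78, [432.9, -184.4, 58.0])]
```

View pics/w4c.png

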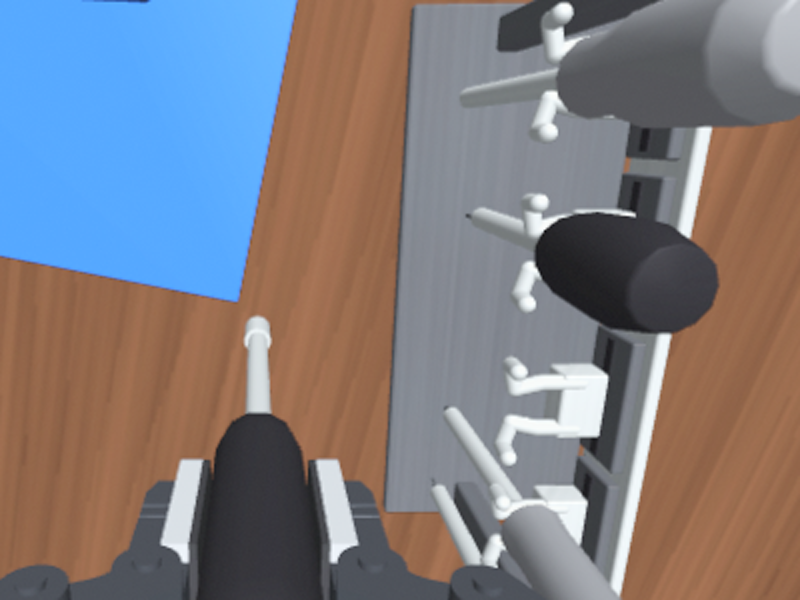

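The fork's lips are at crop (513,367) and (508,457), the wires at (560,382) and (555,428), and the shank hangs plumb at crop x≈258. I'll measure fork against shank in this one camera.

```bash
cat > m.py <<'E'
from h import *
import sys
n=sys.argv[1]
a=np.load(n+'s.npy');s={'eef_pos':a[:3],'ee_rot':a[3:]};d=np.load(n+'d.npy');c,M=cam2world('wrist',s)
v,u=np.mgrid[0:480,0:640];P=(np.stack([(u-c['cx'])/c['fx']*d,(v-c['cy'])/c['fy']*d,d,np.ones_like(d)],-1)[d>0]@M.T)[:,:3]
t=a[:3]
g=P[(P[:,2]>172)&(P[:,2]<178)&(np.hypot(P[:,0]-535,P[:,1]+160)<110)]
# rail top edge: take points beyond plates
l=cv2.fitLine(g[:,:2].astype(np.float32),cv2.DIST_HUBER,0,.01,.01).ravel();print('rail?',len(g),l,'yaw',np.arctan2(-l[0]/l[1],1))
y=0.205;X=np.array([np.cos(y),np.sin(y)]);Y=np.array([-X[1],X[0]]);o=np.array([535,-160.])
F=np.c_[(P[:,:2]-o)@X,(P[:,:2]-o)@Y,P[:,2]]
f=F[(F[:,2]>155)&(F[:,2]<173)&(F[:,0]>-46)&(F[:,0]<5)&(abs(F[:,1])<24)]
for x in range(-44,6,3):
    k=f[(f[:,0]>=x)&(f[:,0]<x+3)]
    print(x,np.sort(k[:,1]).round().astype(int).tolist()[::max(1,len(k)//25)],k[:,2].mean().round(1) if len(k) else '')
tl=np.r_[(t[:2]-o)@X,(t[:2]-o)@Y];print('tcp rack',tl)
q=F[(np.hypot(F[:,0]-tl[0],F[:,1]-tl[1])<12)&(F[:,2]<140)&(F[:,2]>75)]
for z in(75,95,115,130):
    k=q[(q[:,2]>=z)&(q[:,2]<z+15)]
    if len(k):print('shank',z,len(k),k.mean(0).round(1),np.ptp(k,axis=0).round(1))
E
python3 m.py w4
```

```text
rail? 3494 [ 2.1017881e-01 -9.7766298e-01  5.3621014e+02 -1.4646306e+02] yaw 0.21175785
-44 [] 
-41 [] 
-38 [] 
-35 [-15, -15, -15, -14, -14, -14, -14, -14, -13, -13, -13, -13, -12, 12, 13, 13, 13, 14, 14, 14, 14, 14, 14, 15, 15, 15, 15, 15, 15, 16, 16] 168.3
-32 [-16, -14, -13, -13, -12, -12, -12, -12, -11, -11, -10, -9, -9, -7, -7, -5, 5, 7, 8, 9, 11, 13, 14, 15, 15, 16, 16, 16] 166.5
-29 [-15, -12, -11, -10, -9, -8, -8, -7, -6, -6, -6, -5, -5, -5, -4, -4, 3, 4, 5, 5, 6, 7, 7, 7, 8, 8, 14, 15] 164.3
-26 [-9, -8, -7, -7, -6, -6, -5, -5, -5, -5, -4, -4, 4, 5, 6, 6, 7, 7, 7, 7, 8, 8, 8, 9, 9, 9] 163.7
-23 [-10, -9, -8, -8, -7, -7, -6, -6, -6, -5, -5, -5, -5, 6, 6, 7, 7, 8, 8, 8, 8, 9, 9, 9, 10] 163.7
-20 [-10, -9, -8, -8, -7, -7, -7, -6, -6, -6, -6, -5, -5, 5, 6, 6, 7, 7, 8, 8, 8, 9, 9, 9, 9, 10, 10, 10] 163.5
-17 [-9, -9, -9, -8, -8, -7, -7, -7, -6, -6, -5, -5, -5, -4, 0, 2, 5, 5, 6, 7, 7, 7, 8, 8, 9, 9, 10, 10, 10, 10, 10] 163.2
-14 [-10, -9, -7, -6, -5, -5, -4, -3, -3, -2, -2, -1, 0, 0, 1, 2, 3, 3, 4, 5, 7, 8, 9, 10, 10, 10] 162.0
-11 [-10, -9, -8, -7, -6, -5, -4, -3, -2, -1, 0, 1,
[... 181 characters left out ...]
8, -7, -6, -5, -4, -3, -2, -1, 0, 1, 2, 2, 4, 4, 5, 6, 7, 8, 9, 10, 10, 10, 11, 11] 163.4
-2 [-24, -18, -16, -14, -13, -11, -9, -7, -5, -3, -1, 1, 3, 5, 7, 9, 10, 11, 13, 14, 16, 17, 18, 20, 21, 22] 165.7
1 [-24, -23, -23, -23, -23, -22, -17, -15, -13, -11, -8, -5, -3, 0, 2, 5, 8, 10, 12, 15, 17, 19, 22, 23, 23, 23] 169.6
4 [-23, -23, -23, -23, -23, -22, -22, -21, -21, -19, -16, -13, -11, -7, -5, -1, 2, 5, 7, 11, 14, 17, 19, 20, 23, 23, 23, 24] 169.6
tcp rack [-107.36389038   -2.05154595]
shank 75 87 [-107.1    0.3   82.4] [10.3  8.6 14.3]
shank 95 52 [-107.3    0.3  102.9] [ 7.3  3.3 14.7]
shank 115 69 [-106.8    0.3  122.6] [ 7.5  3.9 14.7]
shank 130 52 [-106.9    0.4  134.9] [7.1 3.3 9.5]
```

The fork centre is at y≈0.0 in my rack frame and the shank axis at ≈−2.5, so I need about +2.5 mm across. I'll advance to about 15 mm before the mouth and look again.

Emit:
{"method": "send_rows", "body": {"targets": [{"offset": [1.4,0.4,-0.1],"spin": 0},{"offset": [2.8,0.7,-0.2],"spin": 0},{"offset": [4.0,1.0,-0.3],"spin": 0},{"offset": [5.0,1.3,-0.4],"spin": 0},{"offset": [5.5,1.4,-0.4],"spin": 0},{"offset": [5.5,1.4,-0.4],"spin": 0},{"offset": [5.5,1.4,-0.4],"spin": 0},{"offset": [5.5,1.4,-0.4],"spin": 0}]}}

```text
time_s: 8.95
eef_pos: [484.4, -169.6, 204.3]
ee_rot: [-0.0, 0.633, 0.774, -0.0]
force: [0.1, 0.4, -0.3]
grip_width: 0.268
grip_force: 39.6
```

```bash
python3 look.py w5; python3 m.py w5;python3 -c "
import cv2;im=cv2.imread('pics/w5.png')[160:360,240:490];cv2.imwrite('pics/w5c.png',cv2.resize(im,None,fx=3,fy=3,interpolation=cv2.INTER_CUBIC))"
```

```text
8.95 [ 484.4 -169.6  204.3] yaw 0.1987704447942944 [ 0.12  0.43 -0.33]
rail? 3120 [ 2.0422001e-01 -9.7892499e-01  5.3471222e+02 -1.3655576e+02] yaw 0.20566688
-44 [] 
-41 [] 
-38 [] 
-35 [13, 13, 14, 14, 15, 15, 15, 15, 15, 15, 16, 16] 170.5
-32 [-12, -11, -10, -10, -9, -9, -8, -8, -7, -6, -5, -4, 5, 6, 8, 8, 13, 13, 14, 14, 15, 15, 16, 16, 16, 16, 16, 16, 16, 16, 17] 166.4
-29 [-12, -10, -10, -8, -7, -7, -6, -6, -5, -4, -4, -4, -3, 4, 5, 6, 6, 7, 7, 8, 9, 9, 10, 12, 14, 15, 16] 164.2
-26 [-8, -8, -7, -7, -6, -6, -6, -5, -5, -5, -5, -4, -3, 5, 5, 6, 6, 7, 7, 7, 8, 8, 8, 8, 9, 9] 163.5
-23 [-10, -9, -8, -8, -7, -7, -6, -6, -5, -5, -5, -5, -5, 5, 6, 6, 7, 7, 7, 8, 8, 9, 9, 9, 9, 10, 10] 163.5
-20 [-10, -9, -8, -8, -7, -7, -7, -7, -6, -6, -6, -5, -5, -5, -5, 6, 6, 7, 7, 7, 8, 8, 9, 9, 9, 9, 10, 10] 163.5
-17 [-10, -9, -9, -8, -8, -7, -7, -7, -6, -6, -6, -6, -5, -5, -5, 6, 6, 7, 7, 8, 8, 8, 9, 9, 9, 9, 10, 10, 10] 163.6
-14 [-10, -9, -8, -7, -6, -5, -4, -4, -3, -2, -1, -1, 0, 1, 1, 2, 3, 4, 5, 6, 7, 8, 9, 10, 10, 10, 11] 162.5
-11 [-11, -9, -9, -7, -6, -6, -5, -4, -3, -2, -1, 0, 1, 2, 3,
[... 157 characters left out ...]
-9, -8, -6, -6, -5, -4, -3, -2, -1, 0, 1, 2, 3, 4, 4, 6, 6, 7, 8, 9, 10, 10, 10, 11, 11] 163.3
-2 [-24, -23, -16, -14, -12, -10, -8, -6, -5, -3, -1, 0, 2, 4, 5, 7, 9, 10, 11, 13, 14, 16, 18, 19, 21, 22] 166.1
1 [-24, -23, -23, -23, -22, -18, -15, -12, -10, -8, -5, -3, -1, 2, 4, 6, 9, 12, 14, 16, 18, 20, 22, 23, 23, 24] 170.7
4 [-23, -23, -22, -22, -22, -20, -20, -18, -15, -10, -9, -7, -4, -2, -1, 1, 4, 5, 7, 7, 10, 11, 13, 14, 18, 19, 21, 23, 23, 23, 24, 24] 170.7
tcp rack [-51.4804229    0.86419474]
shank 75 84 [-51.3   3.1  80.3] [10.3  7.9 14.8]
shank 95 57 [-51.4   3.4 103.2] [ 7.1  3.1 13.9]
shank 115 71 [-51.1   3.4 122.9] [ 7.4  3.6 14.5]
shank 130 56 [-51.2   3.6 135.4] [7.6 3.7 9.6]
```

View pics/w5c.png

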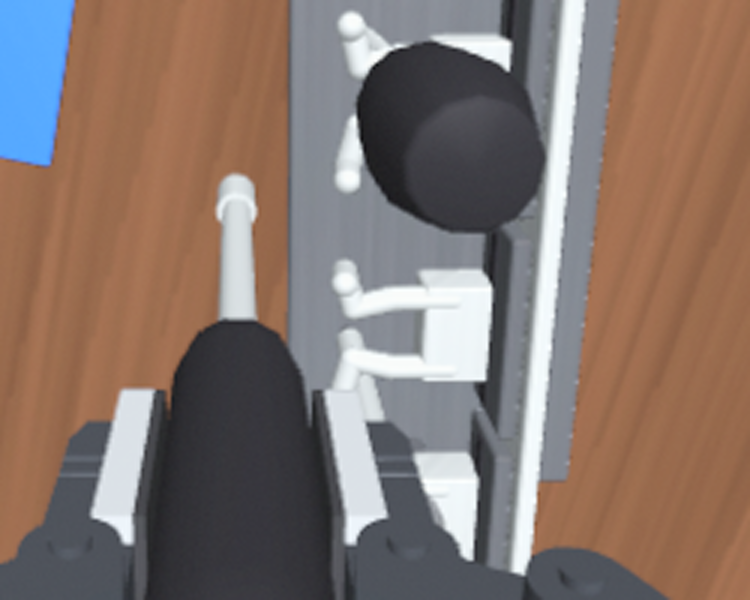

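The shank axis is within about 0.5 mm of the fork centre. I'll advance to just before the throat.

Emit:
{"method": "send_rows", "body": {"targets": [{"offset": [0.4,0.08,0],"spin": 0},{"offset": [0.8,0.16,0],"spin": 0},{"offset": [1.2,0.24,0],"spin": 0},{"offset": [1.37,0.28,0],"spin": 0},{"offset": [1.37,0.28,0],"spin": 0},{"offset": [1.37,0.28,0],"spin": 0}]}}

```text
time_s: 9.5
eef_pos: [498.6, -166.6, 204.2]
ee_rot: [-0.0, 0.633, 0.774, -0.0]
force: [-0.5, 0.1, -0.4]
grip_width: 0.265
grip_force: 39.6
```

Emit:
{"method": "send_rows", "body": {"targets": [{"offset": [0.1,0.02,0],"spin": 0},{"offset": [0.2,0.04,0],"spin": 0},{"offset": [0.2,0.04,0],"spin": 0},{"offset": [0.2,0.04,0],"spin": 0}]}}

```text
time_s: 9.83
eef_pos: [500.5, -166.3, 204.3]
ee_rot: [-0.0, 0.633, 0.774, -0.0]
force: [-0.0, -0.2, -1.6]
grip_width: 0.269
grip_force: 39.6
```

Emit:
{"method": "send_rows", "body": {"targets": [{"offset": [0.1,0.02,0],"spin": 0},{"offset": [0.1,0.02,0],"spin": 0},{"offset": [0.1,0.02,0],"spin": 0}]}}

```text
time_s: 10.08
eef_pos: [501.5, -166.1, 204.3]
ee_rot: [-0.0, 0.633, 0.774, 0.0]
force: [-1.1, 0.3, -0.1]
grip_width: 0.271
grip_force: 39.6
```

Emit:
{"method": "send_rows", "body": {"targets": [{"offset": [0.1,0.02,0],"spin": 0},{"offset": [0.1,0.02,0],"spin": 0},{"offset": [0.1,0.02,0],"spin": 0}]}}

```text
time_s: 10.33
eef_pos: [502.6, -165.9, 204.3]
ee_rot: [-0.0, 0.633, 0.774, -0.0]
force: [0.8, -0.1, -1.3]
grip_width: 0.269
grip_force: 39.6
```

Emit:
{"method": "send_rows", "body": {"targets": [{"offset": [0.1,0.02,0],"spin": 0},{"offset": [0.1,0.02,0],"spin": 0},{"offset": [0.1,0.02,0],"spin": 0}]}}

```text
time_s: 10.58
eef_pos: [503.5, -165.7, 204.3]
ee_rot: [-0.0, 0.633, 0.774, -0.0]
force: [0.5, -0.1, -0.2]
grip_width: 0.269
grip_force: 39.6
```

Emit:
{"method": "send_rows", "body": {"targets": [{"offset": [0.1,0.02,0],"spin": 0},{"offset": [0.1,0.02,0],"spin": 0},{"offset": [0.1,0.02,0],"spin": 0}]}}

```text
time_s: 10.83
eef_pos: [504.6, -165.6, 204.3]
ee_rot: [0.0, 0.633, 0.774, -0.0]
force: [0.5, 0.4, -0.6]
grip_width: 0.272
grip_force: 39.6
```

Emit:
{"method": "send_rows", "body": {"targets": [{"offset": [0.1,0.02,0],"spin": 0},{"offset": [0.1,0.02,0],"spin": 0},{"offset": [0.1,0.02,0],"spin": 0}]}}

```text
time_s: 11.08
eef_pos: [505.6, -165.4, 204.3]
ee_rot: [0.0, 0.633, 0.774, 0.0]
force: [-0.6, -1.0, -0.6]
grip_width: 0.275
grip_force: 39.6
```

Emit:
{"method": "send_rows", "body": {"targets": [{"offset": [0.05,0.01,0],"spin": 0},{"offset": [0.05,0.01,0],"spin": 0},{"offset": [0.05,0.01,0],"spin": 0}]}}

```text
time_s: 11.33
eef_pos: [505.9, -165.3, 204.3]
ee_rot: [-0.0, 0.633, 0.774, -0.0]
force: [-1.5, -0.9, -0.8]
grip_width: 0.266
grip_force: 39.7
```

Emit:
{"method": "send_rows", "body": {"targets": [{"offset": [0.05,0.01,0],"spin": 0},{"offset": [0.05,0.01,0],"spin": 0},{"offset": [0.05,0.01,0],"spin": 0}]}}

```text
time_s: 11.58
eef_pos: [506.2, -165.2, 204.2]
ee_rot: [-0.0, 0.633, 0.774, -0.0]
force: [-4.4, -1.6, -0.6]
grip_width: 0.274
grip_force: 39.9
```

Emit:
{"method": "send_rows", "body": {"targets": [{"offset": [0.05,0.01,0],"spin": 0},{"offset": [0.05,0.01,0],"spin": 0},{"offset": [0.05,0.01,0],"spin": 0}]}}

```text
time_s: 11.83
eef_pos: [506.7, -165.1, 204.2]
ee_rot: [-0.0, 0.633, 0.774, -0.0]
force: [-5.0, -2.5, -1.3]
grip_width: 0.269
grip_force: 40.0
```

Emit:
{"method": "send_rows", "body": {"targets": [{"offset": [0.05,0.01,0],"spin": 0},{"offset": [0.05,0.01,0],"spin": 0},{"offset": [0.05,0.01,0],"spin": 0}]}}

```text
time_s: 12.08
eef_pos: [507.3, -164.9, 204.1]
ee_rot: [-0.0, 0.633, 0.774, -0.0]
force: [-5.4, -1.9, -1.1]
grip_width: 0.272
grip_force: 40.0
```

Force along the entry is about 5.7 N and lateral under 1 N, so it is in the throat and centred. I'll carry on in small steps.

Emit:
{"method": "send_rows", "body": {"targets": [{"offset": [0.05,0.01,0],"spin": 0},{"offset": [0.05,0.01,0],"spin": 0},{"offset": [0.05,0.01,0],"spin": 0}]}}

```text
time_s: 12.33
eef_pos: [508.0, -164.8, 204.2]
ee_rot: [-0.0, 0.633, 0.774, 0.0]
force: [-3.8, -1.6, -1.6]
grip_width: 0.271
grip_force: 39.9
```

Emit:
{"method": "send_rows", "body": {"targets": [{"offset": [0.05,0.01,0],"spin": 0},{"offset": [0.05,0.01,0],"spin": 0},{"offset": [0.05,0.01,0],"spin": 0}]}}

```text
time_s: 12.58
eef_pos: [508.9, -164.6, 204.4]
ee_rot: [0.0, 0.633, 0.774, 0.0]
force: [-1.2, -1.8, -1.9]
grip_width: 0.273
grip_force: 39.7
```

Emit:
{"method": "send_rows", "body": {"targets": [{"offset": [0.05,0.01,0],"spin": 0},{"offset": [0.05,0.01,0],"spin": 0},{"offset": [0.05,0.01,0],"spin": 0}]}}

```text
time_s: 12.83
eef_pos: [509.4, -164.6, 204.4]
ee_rot: [0.0, 0.633, 0.774, 0.0]
force: [0.4, -0.3, -1.3]
grip_width: 0.272
grip_force: 39.7
```

It's past the throat. Now to the end stop, gently.

Emit:
{"method": "send_rows", "body": {"targets": [{"offset": [0.1,0.02,0],"spin": 0},{"offset": [0.2,0.04,0],"spin": 0},{"offset": [0.3,0.06,0],"spin": 0},{"offset": [0.4,0.08,0],"spin": 0},{"offset": [0.4,0.08,0],"spin": 0},{"offset": [0.4,0.08,0],"spin": 0}]}}

```text
time_s: 13.33
eef_pos: [513.1, -163.7, 204.3]
ee_rot: [-0.0, 0.633, 0.774, 0.0]
force: [0.4, 0.9, -0.6]
grip_width: 0.27
grip_force: 39.7
```

Emit:
{"method": "send_rows", "body": {"targets": [{"offset": [0.1,0.02,0],"spin": 0},{"offset": [0.1,0.02,0],"spin": 0},{"offset": [0.1,0.02,0],"spin": 0}]}}

```text
time_s: 13.58
eef_pos: [514.0, -163.6, 204.3]
ee_rot: [-0.0, 0.633, 0.774, 0.0]
force: [0.4, -0.2, -1.2]
grip_width: 0.271
grip_force: 39.7
```

Emit:
{"method": "send_rows", "body": {"targets": [{"offset": [0.05,0.01,0],"spin": 0},{"offset": [0.05,0.01,0],"spin": 0},{"offset": [0.05,0.01,0],"spin": 0}]}}

```text
time_s: 13.83
eef_pos: [514.5, -163.5, 204.3]
ee_rot: [0.0, 0.633, 0.774, -0.0]
force: [0.7, 0.4, -0.5]
grip_width: 0.266
grip_force: 39.7
```

Emit:
{"method": "send_rows", "body": {"targets": [{"offset": [0.05,0.01,0],"spin": 0},{"offset": [0.05,0.01,0],"spin": 0},{"offset": [0.05,0.01,0],"spin": 0}]}}

```text
time_s: 14.08
eef_pos: [515.0, -163.4, 204.3]
ee_rot: [-0.0, 0.633, 0.774, 0.0]
force: [0.2, 0.3, -1.0]
grip_width: 0.266
grip_force: 39.7
```

Emit:
{"method": "send_rows", "body": {"targets": [{"offset": [0.05,0.01,0],"spin": 0},{"offset": [0.05,0.01,0],"spin": 0},{"offset": [0.05,0.01,0],"spin": 0}]}}

```text
time_s: 14.33
eef_pos: [515.5, -163.3, 204.3]
ee_rot: [0.0, 0.633, 0.774, 0.0]
force: [0.6, 0.3, -0.6]
grip_width: 0.269
grip_force: 39.7
```

Emit:
{"method": "send_rows", "body": {"targets": [{"offset": [0.05,0.01,0],"spin": 0},{"offset": [0.05,0.01,0],"spin": 0},{"offset": [0.05,0.01,0],"spin": 0}]}}

```text
time_s: 14.58
eef_pos: [516.0, -163.2, 204.3]
ee_rot: [0.0, 0.633, 0.774, -0.0]
force: [-0.1, -0.0, -0.2]
grip_width: 0.27
grip_force: 39.7
```

Emit:
{"method": "send_rows", "body": {"targets": [{"offset": [0.05,0.01,0],"spin": 0},{"offset": [0.05,0.01,0],"spin": 0},{"offset": [0.05,0.01,0],"spin": 0}]}}

```text
time_s: 14.83
eef_pos: [516.5, -163.1, 204.3]
ee_rot: [0.0, 0.633, 0.774, 0.0]
force: [0.1, 0.2, -1.2]
grip_width: 0.266
grip_force: 39.7
```

Emit:
{"method": "send_rows", "body": {"targets": [{"offset": [0.05,0.01,0],"spin": 0},{"offset": [0.05,0.01,0],"spin": 0},{"offset": [0.05,0.01,0],"spin": 0}]}}

```text
time_s: 15.08
eef_pos: [517.0, -163.0, 204.3]
ee_rot: [-0.0, 0.633, 0.774, -0.0]
force: [-0.2, 0.1, -1.4]
grip_width: 0.273
grip_force: 39.7
```

Emit:
{"method": "send_rows", "body": {"targets": [{"offset": [0.05,0.01,0],"spin": 0},{"offset": [0.05,0.01,0],"spin": 0},{"offset": [0.05,0.01,0],"spin": 0}]}}

```text
time_s: 15.33
eef_pos: [517.4, -162.9, 204.3]
ee_rot: [-0.0, 0.633, 0.774, -0.0]
force: [-0.7, 0.6, -0.4]
grip_width: 0.268
grip_force: 39.7
```

Emit:
{"method": "send_rows", "body": {"targets": [{"offset": [0.05,0.01,0],"spin": 0},{"offset": [0.05,0.01,0],"spin": 0},{"offset": [0.05,0.01,0],"spin": 0}]}}

```text
time_s: 15.58
eef_pos: [517.6, -162.9, 204.2]
ee_rot: [-0.0, 0.633, 0.774, -0.0]
force: [-3.6, -1.4, 1.2]
grip_width: 0.27
grip_force: 40.0
```

Emit:
{"method": "send_rows", "body": {"targets": [{"offset": [0.05,0.01,0],"spin": 0},{"offset": [0.05,0.01,0],"spin": 0},{"offset": [0.05,0.01,0],"spin": 0}]}}

```text
time_s: 15.83
eef_pos: [517.9, -162.9, 204.2]
ee_rot: [-0.001, 0.633, 0.774, -0.001]
force: [-5.6, -0.9, 1.3]
grip_width: 0.268
grip_force: 40.3
```

I felt the end stop, so I'll back off about 0.8 mm and lower the driver.

Emit:
{"method": "send_rows", "body": {"targets": [{"offset": [-0.08,-0.02,0],"spin": 0},{"offset": [-0.08,-0.02,0],"spin": 0},{"offset": [-0.08,-0.02,-0.2],"spin": 0},{"offset": [-0.08,-0.02,-0.4],"spin": 0},{"offset": [-0.08,-0.02,-0.6],"spin": 0},{"offset": [-0.08,-0.02,-0.8],"spin": 0},{"offset": [-0.08,-0.02,-0.9],"spin": 0},{"offset": [-0.08,-0.02,-0.9],"spin": 0}]}}

```text
time_s: 16.5
eef_pos: [517.6, -162.9, 194.9]
ee_rot: [-0.0, 0.633, 0.774, -0.0]
force: [-4.7, -2.2, -0.6]
grip_width: 0.272
grip_force: 40.2
```

Emit:
{"method": "send_rows", "body": {"targets": [{"offset": [0,0,-0.1],"spin": 0},{"offset": [0,0,-0.1],"spin": 0},{"offset": [0,0,-0.1],"spin": 0}]}}

```text
time_s: 16.75
eef_pos: [517.6, -162.9, 194.1]
ee_rot: [-0.0, 0.633, 0.774, -0.0]
force: [-5.0, -1.8, 0.6]
grip_width: 0.269
grip_force: 40.2
```

Emit:
{"method": "send_rows", "body": {"targets": [{"offset": [0,0,-0.1],"spin": 0},{"offset": [0,0,-0.1],"spin": 0},{"offset": [0,0,-0.1],"spin": 0}]}}

```text
time_s: 17.0
eef_pos: [517.6, -162.9, 193.2]
ee_rot: [-0.0, 0.633, 0.774, -0.0]
force: [-5.1, -0.4, 1.1]
grip_width: 0.273
grip_force: 40.2
```

Emit:
{"method": "send_rows", "body": {"targets": [{"offset": [0,0,-0.05],"spin": 0},{"offset": [0,0,-0.05],"spin": 0},{"offset": [0,0,-0.05],"spin": 0}]}}

```text
time_s: 17.25
eef_pos: [517.6, -163.0, 192.8]
ee_rot: [-0.0, 0.633, 0.774, -0.0]
force: [-4.6, -2.2, 1.6]
grip_width: 0.267
grip_force: 40.2
```

Emit:
{"method": "send_rows", "body": {"targets": [{"offset": [-0.1,-0.02,0],"spin": 0},{"offset": [-0.1,-0.02,0],"spin": 0},{"offset": [-0.1,-0.02,0],"spin": 0}]}}

```text
time_s: 17.5
eef_pos: [517.2, -163.0, 192.8]
ee_rot: [0.0, 0.633, 0.774, 0.0]
force: [0.0, -0.7, -0.9]
grip_width: 0.269
grip_force: 39.7
```

Emit:
{"method": "send_rows", "body": {"targets": [{"offset": [0,0,-0.05],"spin": 0},{"offset": [0,0,-0.05],"spin": 0},{"offset": [0,0,-0.05],"spin": 0}]}}

```text
time_s: 17.75
eef_pos: [516.9, -163.0, 192.2]
ee_rot: [0.0, 0.633, 0.774, 0.0]
force: [-0.1, -0.7, -0.6]
grip_width: 0.264
grip_force: 39.7
```

Emit:
{"method": "send_rows", "body": {"targets": [{"offset": [0,0,-0.05],"spin": 0},{"offset": [0,0,-0.05],"spin": 0},{"offset": [0,0,-0.05],"spin": 0}]}}

```text
time_s: 18.0
eef_pos: [516.7, -163.1, 191.8]
ee_rot: [-0.0, 0.633, 0.774, 0.0]
force: [0.1, -0.2, -0.6]
grip_width: 0.271
grip_force: 39.7
```

Force relieved. I'll keep lowering until the shoulder touches.

Emit:
{"method": "send_rows", "body": {"targets": [{"offset": [0,0,-0.05],"spin": 0},{"offset": [0,0,-0.05],"spin": 0},{"offset": [0,0,-0.05],"spin": 0}]}}

```text
time_s: 18.25
eef_pos: [516.7, -163.1, 191.3]
ee_rot: [-0.0, 0.633, 0.774, 0.0]
force: [-0.0, -0.0, -0.6]
grip_width: 0.271
grip_force: 39.7
```

Emit:
{"method": "send_rows", "body": {"targets": [{"offset": [0,0,-0.05],"spin": 0},{"offset": [0,0,-0.05],"spin": 0},{"offset": [0,0,-0.05],"spin": 0}]}}

```text
time_s: 18.5
eef_pos: [516.8, -163.2, 191.0]
ee_rot: [0.0, 0.633, 0.774, 0.0]
force: [0.5, -0.1, 1.5]
grip_width: 0.269
grip_force: 40.0
```

Emit:
{"method": "send_rows", "body": {"targets": [{"offset": [0,0,-0.04],"spin": 0},{"offset": [0,0,-0.04],"spin": 0},{"offset": [0,0,-0.04],"spin": 0}]}}

```text
time_s: 18.75
eef_pos: [516.8, -163.2, 190.9]
ee_rot: [0.0, 0.633, 0.774, 0.0]
force: [-1.5, 0.5, 5.8]
grip_width: 0.272
grip_force: 40.1
```

Touchdown is at 191.0, as expected. I'll relieve the load and release.

Emit:
{"method": "send_rows", "body": {"targets": [{"offset": [0,0,0.05],"spin": 0},{"offset": [0,0,0.05],"spin": 0},{"offset": [0,0,0.05],"spin": 0}]}}

```text
time_s: 19.0
eef_pos: [516.8, -163.2, 191.0]
ee_rot: [0.0, 0.633, 0.774, -0.0]
force: [-0.9, -0.7, 3.4]
grip_width: 0.273
grip_force: 39.9
```

Emit:
{"method": "send_rows", "body": {"targets": [{"offset": [0,0,0],"spin": 0},{"offset": [0,0,0],"spin": 0},{"offset": [0,0,0],"spin": 0},{"offset": [0,0,0],"spin": 0},{"offset": [0,0,0],"spin": 0},{"offset": [0,0,0],"spin": 0}], "grip": 0.5}}

```text
time_s: 19.5
eef_pos: [516.7, -163.1, 190.8]
ee_rot: [-0.0, 0.633, 0.774, -0.0]
force: [0.8, -0.1, -0.4]
grip_width: 0.501
grip_force: 0.0
```

```bash
python3 look.py w6 nut_driver:162 nut_tip:42; python3 -c "
import cv2;im=cv2.imread('pics/w6.png')[130:430,190:590];cv2.imwrite('pics/w6c.png',cv2.resize(im,None,fx=2,fy=2,interpolation=cv2.INTER_CUBIC))"
```

```text
19.5 [ 516.7 -163.1  190.8] yaw 0.19900356948170472 [ 0.85 -0.12 -0.42]
nut_driver [([315.1, 280.8], 0.85, [515.1, -164.2, 162.0])]
nut_tip []
```

View pics/w6c.png

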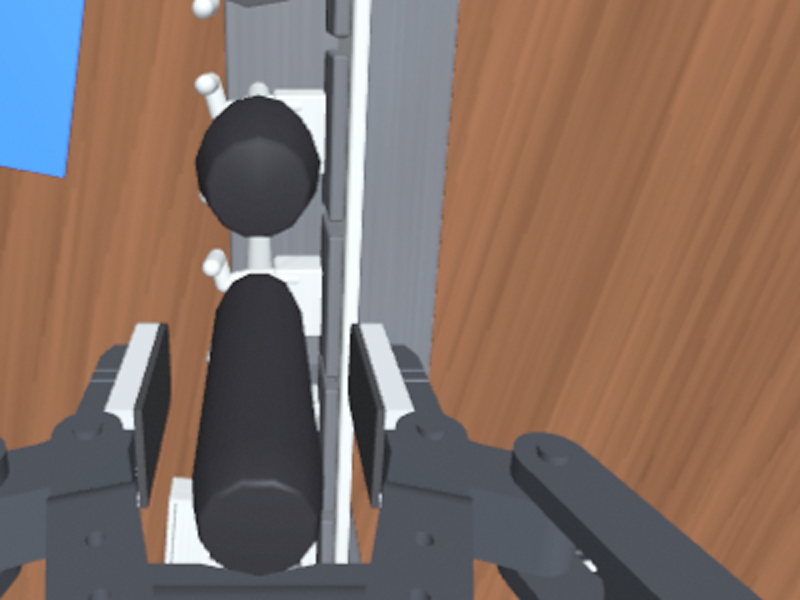

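The fingers are open, with the handle upright and free between them at crop (258,420). I'll withdraw straight up.

Emit:
{"method": "send_rows", "body": {"targets": [{"offset": [0,0,1],"spin": 0},{"offset": [0,0,3],"spin": 0},{"offset": [0,0,5],"spin": 0},{"offset": [0,0,7],"spin": 0},{"offset": [0,0,9],"spin": 0},{"offset": [0,0,11],"spin": 0},{"offset": [0,0,12],"spin": 0},{"offset": [0,0,12],"spin": 0}]}}

```text
time_s: 20.32
eef_pos: [517.2, -163.4, 313.4]
ee_rot: [0.002, 0.633, 0.774, 0.0]
force: [-0.2, 0.3, 0.0]
grip_width: 0.501
grip_force: 0.0
```

Emit:
{"method": "send_rows", "body": {"targets": [{"offset": [-3,-1,2],"spin": 0},{"offset": [-5,-1,2],"spin": 0},{"offset": [-5,-1,2],"spin": 0},{"offset": [-5,-1,2],"spin": 0}]}}

```text
time_s: 20.65
eef_pos: [466.2, -173.1, 330.4]
ee_rot: [-0.0, 0.634, 0.774, 0.0]
force: [-0.0, -0.0, -0.2]
grip_width: 0.498
grip_force: 0.0
```

```bash
python3 look.py w7 nut_driver:162
python3 - <<'E'
from h import *
im=cv2.imread('pics/w7.png');s,d=ctrl.capture('side');save('s7',s)
sc=cv2.resize(cv2.imread('pics/s7.png')[60:300,240:480],(400,400),interpolation=cv2.INTER_CUBIC)
cv2.imwrite('pics/p7.png',np.hstack([cv2.resize(im[150:450,240:540],(400,400)),sc]))
a=np.load('w7s.npy');st={'eef_pos':a[:3],'ee_rot':a[3:]};d=np.load('w7d.npy');c,M=cam2world('wrist',st)
v,u=np.mgrid[0:480,0:640];P=(np.stack([(u-c['cx'])/c['fx']*d,(v-c['cy'])/c['fy']*d,d,np.ones_like(d)],-1)[d>0]@M.T)[:,:3]
Q=P[(P[:,2]>243)&(P[:,2]<260)&(np.hypot(P[:,0]-517,P[:,1]+163)<25)];print(len(Q),Q.mean(0),np.ptp(Q,axis=0),np.median(Q[:,2]))
E
```

```text
20.65 [ 466.2 -173.1  330.4] yaw 0.1980985507235884 [-0.02 -0.04 -0.24]
nut_driver [([370.5, 220.9], 0.77, [516.5, -167.0, 162.0])]
666 [ 516.15023243 -162.37536176  247.85413886] [21.15261057 20.71303712  7.81583725] 248.26278443509614
```

View pics/p7.png

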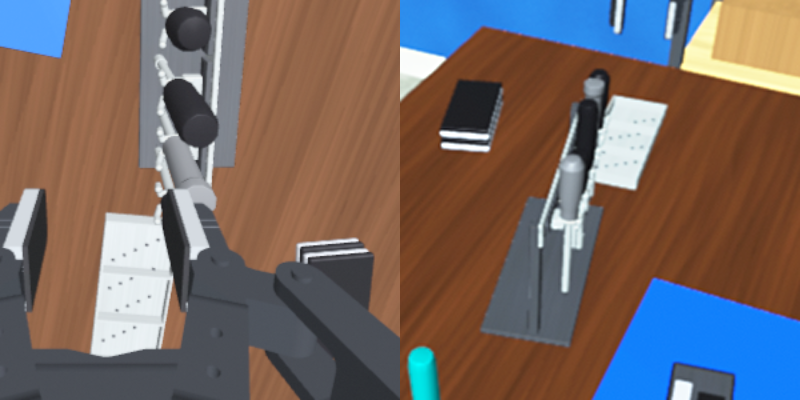

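The nut driver hangs upright in line with its neighbours. The handle's top is at z≈248 (247.5 expected) and its xy is (516,−162). The gripper is clear, so I'll hand the job in.

```bash
python3 -c "
from rig import ctrl
print(ctrl.finish_job())"
```

```text
the job is handed in; nothing more can be done
None
```

The nut driver is hanging released and upright on the free hook, with its shoulder on the wires. The highest force I read was about 6 N, the neighbouring screwdrivers were not knocked as far as the pictures show, and the job was handed in at about 21 s; no verdict came back.

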